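# Park the rinsed tamper in its sprung ring holder

## Task

Put the rinsed tamper away to dry: lift it out of the draining cup, lower it handle-first through the ring of the holder, and gently turn it until its cross bar drops into the notches and the head sits fully home on the ring. Let go and leave it standing there upright; never press hard on the holder, and do not knock over or shove aside the amber bottle or the white jar.

Things in the scene. Friction and masses are not known exactly. Their poses are not given: they have to be found in the camera images.
- tamper: Loose hand tamper, 164 mm long, 0.15 to 0.31 kg, standing handle-down in the draining cup at any yaw. Origin: middle of the handle's lower end; z towards the head. Handle white, 20 mm diameter, lowest 9 mm tapering to 14 mm. Head: plain steel cylinder at the top, 34 mm diameter, z = 116 to 164 mm; grip it from above at any yaw, fingertips above the bar.
- bar (a point): Middle of the steel cross bar right under the tamper's head (z = 112 mm on the tamper, same axes). The bar lies along x: 44 mm long, 6 mm wide (y), 8 mm high, so it sticks out 5 mm beyond the head on two sides.
- shoulder (a point): Centre of the flat underside of the tamper's head (z = 116 mm on the tamper, same axes). This face must land on the ring's top. While the bar still rides on top of the collar it stands 8 mm above the ring's top.
- cup: Fixed steel draining cup: open tube 38 mm outside, 30 mm inside diameter on a 64 mm foot. Origin on the worktop on its axis; inner floor 8 mm up, rim 60 mm up. The tamper's handle stands loosely on the inner floor.
- holder: Fixed ring holder. Origin on the worktop under the ring's axis. Grey foot 100 mm diameter, 10 mm thick; steel post 16 mm diameter, 42 mm from the axis towards +x, 114 mm high; grey housing 64 mm diameter from 95 to 118 mm up, round the sprung sleeve. Open below down to the foot. It bears at most 30 N from the tamper.
- ring (a point): Centre of the ring's top, 135 mm above the worktop when unloaded; z up, x and y those of the holder. Bore 24 mm. The top 10 mm is a steel collar, 52 mm across, with four notches 10 mm wide, 90 degrees apart, from bore to outside. The collar has been left turned to any angle, which this point does NOT show: find the notches by eye or by feel. It takes 0.8 N m to turn the collar.
- sleeve: Sprung sleeve in the housing that carries the collar, 52 mm diameter; origin on the ring's axis, 100 mm above the worktop when unloaded, 35 mm below the ring's top. It yields straight down: about 4 N before it moves, then 1.5 N per mm, hard stop after 10 mm (about 19 N), and springs back up when the load ends.
- bottle: Loose amber bottle with a cap, 50 mm diameter, 110 mm high, bystander; origin at the centre of its underside.
- jar: Loose white lidded ointment jar, 81 mm diameter, 75 mm high, bystander; origin at the centre of its underside.
There are look-alikes about, which are no part of the job. Of the things like the tamper, leave any that is yellow; of the rest the larger one is meant.

How it is judged (in metres and radians):
On the way, in this order (a step that is already met when the one before it is completed fails the run):
1. the tamper is lifted clear of the draining cup (height (world z) of tamper above 0.065 m), for 0.1 s.
2. the handle is down through the ring: its lower end at least 40 mm below the ring's top, near the ring's axis (z of tamper in the frame of ring below -0.04 m and horizontal distance between tamper and ring below 0.02 m), for 0.1 s.
At the end, for the whole second after the job is handed in: The tamper stands handle-down in the ring with its cross bar in the notches and its head fully home: the underside of the head less than 3 mm above the ring's top and within 5 mm of its axis, the tool less than 0.1 rad off vertical, at rest and let go; bottle and jar still standing where they were (z of shoulder in the frame of ring below 0.003 m and horizontal distance between shoulder and ring below 0.005 m and angle between tamper's own z axis and vertical below 0.1 rad and linear speed of tamper below 0.02 m/s); the robot touches nothing.
It fails at once if the holder is loaded by the tamper with more than 30 N (contact force between tamper and holder above 30 N).
It fails at once if the amber bottle is knocked over or shoved more than 30 mm (angle between bottle's own z axis and vertical above 0.5 rad or distance of bottle from where it was at the start of the episode above 0.03 m).
It fails at once if the white jar is knocked over or shoved more than 30 mm (angle between jar's own z axis and vertical above 0.5 rad or distance of jar from where it was at the start of the episode above 0.03 m).
It also fails if it takes over 61 s, if anything falls off the work surface, if the arm or the gripper's body presses on something with over 40 N, if the wrist force passes 120 N, or if a joint passes its speed limit or range.

## Robot

A 6-joint arm with a two-finger parallel gripper is mounted at the origin on a cart in front of the work surface, level with it; the furniture and walls round the work are solid. World frame = base frame: x ahead of the robot, y to its left, z up, the work surface at z = 0. Lengths are in m, angles in degrees, forces in N, time in s.
With the tool pointing down it reaches from about 0.35 to 0.775 m from the base axis. Payload 5.5 kg.
Tool frame: the origin (TCP) lies at the very end of the fingers, on their centre line; the grasp point (between the pads) lies 19 mm behind it; y points along the fingers, x is the direction in which the jaws open and shut, and the axes are right-handed (so a half turn about y gives the same grasp; the last joint's range is limited). The gripper opens to 85 mm and grips with 20 to 120 N. Pads are 22 mm wide; open, the fingers measure 114 mm over their backs; the gripper's body (76 mm by 85 mm) begins 54 mm behind the grasp point. The pads swing forward as they close: fully open they stand 13 mm farther back than shut.
Start: joints at [-84.202, 17.945, 2.641, 74.691, 0, 82.002], TCP at [0.137, -0.558, 0.231] pointing down, gripper open.
Joint ranges: [-158.12, 158.12], [-49.38, 96.58], [-58.88, 72.47], [-126.05, 133.96], [-84.25, 85.87], [-180, 180]. Speed limits (degrees/s): [147.25, 147.25, 180, 180, 180, 180].

## Interface

Orientations are given as a 3x3 rotation matrix whose columns are the frame's x, y, z axes.
In Python, from bench import ctrl gives the robot as it stands. The module is installed in compiled form; this text tells all that it offers.
- The arm moves only by the tool jog_arm, never from a script. Its argument "commands" is a list of rows, each an object with "slide": the shift along the tool's x, y, z in cm, a list of three; "spin": the turn about the tool's y in rad. In form: [{"slide": [tx, ty, tz], "spin": spin}, ...]. A call has exactly 10 rows; each row is the pose to reach, as a shift and turn from the pose commanded when the call began, along the tool's axes at that moment; what a row does not reach only later rows make up. A row lasts 1/10 s, in which the tool goes at most 50 mm and 8.59 degrees, less where a joint would pass 70% of its speed; a pose out of reach is approached as far as the arm can. A call with a gripper value outside its range is refused whole. "fingers" is the finger opening in cm, from 0 to 8.54, set as the call begins (left out, the last holds). The fingers move at their own pace and stop on an object; "newtons" is the grip in N (left out, the last holds). Time passes only in rows, so rows that repeat a pose let the fingers close, or fill a call up. It gives the time, the measured TCP pose, the force and the opening at its end, in the units of the state.
- ctrl.get_state(): the state, without advancing time (a new reading comes with each control period).
- ctrl.get_image(name): name is "scene" or "top" or "wrist"; returns a dict with "image" (420x560x3 uint8, red, green, blue), "mtx" (3x3 intrinsics, pixels), "pose" (4x4, takes a point from camera to world coordinates); the wrist camera has in their place "mount" (4x4, takes a point from camera to tool coordinates, whose origin is the TCP and whose axes are the tool frame's). Camera axes: x right, y down, z forward; pixel columns grow to the right and rows downward; lengths in m; the calibration is good to about 2 mm. A picture is of the moment at which its call begins: read the wrist's pose just before it. There is no depth.
- ctrl.hand_in(): hands the job in, once; it reports no verdict.
Trained networks look in a picture, given as the dict that the camera call returned (one of the last four; its "shot" number tells which), for a name from the list of things; names that differ only in an ending like _2 or _b are one class to them, and where a whole thing is asked for, a point or a joint stands for the part that bears it (a point fixed in the world has none). Each returns a list of dicts, best first, with "confidence" (0 to 1); they miss things now and then, are a little off and sometimes report something else, mostly with a low value. They report only what shows in the picture. A call takes as long as a camera call. They do not tell look-alikes from the thing itself.
- ctrl.spot_in(picture, thing): "xyz" ([x, y, z] in m, in the coordinates of the camera as it stood for that picture, good to about 4 mm: the middle of the surface that is visible of it).
The state is a dict: "clock": time; "q": joint angles; "qvel": joint speeds; "joint_torque": joint torques, N m; "position": TCP position; "tool_rot": TCP orientation; "wrist_force": force on the tool from outside, world axes, zero at the start; "torque": the same for the moment, N m; "opening": finger opening in m.
Only numpy, scipy, OpenCV 4.12 (cv2) and the standard library are available. Lean on these libraries where they do the work, as an engineer would, in place of code of your own. Each camera call takes 0.05 s, during which the arm holds its last target.

## Working session

There is one attempt and no reset: what is moved stays moved. The work goes in short steps, Python scripts to look and compute and a tool call to move; the robot and the scene stay as the last step left them, time stands still between calls to the robot, and variables do not carry over. Pictures are saved under pics/ and viewed, and the job is handed in when it is done.

Besides the shell and the picture viewer there is one more tool, called as name([rows], argument=value, ...), one row to a line, values as JSON. jog_arm: Moves the arm, as the interface text tells. Its arguments: {"type":"object","properties":{"commands":{"type":"array"},"fingers":{"type":"number"},"newtons":{"type":"number"}},"required":["commands"]}

```bash
mkdir -p pics
cat > h.py <<'E'
import numpy as np, cv2
from bench import ctrl
def save(n,p): cv2.imwrite(f'pics/{n}.png',p['image'][:,:,::-1])
def towc(p,s=None):
    if 'pose' in p: return np.array(p['pose'])
    T=np.eye(4);T[:3,:3]=np.array(s['tool_rot']);T[:3,3]=s['position'];return T@np.array(p['mount'])
def spots(p,th,s=None):
    T=towc(p,s)
    for d in ctrl.spot_in(p,th)[:4]:
        c=np.array(d['xyz']);w=T[:3,:3]@c+T[:3,3];u=np.array(p['mtx'])@c;u=u[:2]/u[2]
        print(th,round(d['confidence'],2),w.round(4),u.round(0))
E
python3 - <<'E'
from h import *
s=ctrl.get_state();print({k:np.round(v,3).tolist() for k,v in s.items()})
for n in ['scene','top','wrist']:
    s=ctrl.get_state();p=ctrl.get_image(n);save(n+'0',p);print(n)
    for t in ['tamper','cup','holder','sleeve','bottle','jar']: spots(p,t,s)
    print(np.array(p['mtx']).round(1).tolist(), towc(p,s).round(3).tolist())
print(ctrl.get_state()['clock'])
E
```

```text
{'clock': 0.0, 'q': [-84.2, 17.991, 2.577, 74.689, -0.0, 82.0], 'qvel': [-0.081, 0.008, 0.048, -0.05, -0.046, -0.02], 'joint_torque': [-0.0, -48.062, 29.853, 0.019, -0.0, -0.0], 'position': [0.137, -0.558, 0.23], 'tool_rot': [[0.239, -0.0, 0.971], [-0.971, 0.002, 0.239], [-0.002, -1.0, 0.0]], 'wrist_force': [-0.082, -0.712, -0.704], 'torque': [-0.004, 0.048, 0.001], 'opening': 0.085}
scene
tamper 0.93 [0.409  0.234  0.1244] [264. 283.]
tamper 0.79 [0.5663 0.1585 0.0814] [220. 247.]
cup 0.72 [0.4909 0.1568 0.0075] [254. 290.]
holder 0.93 [ 0.4713 -0.1804  0.0329] [347. 203.]
sleeve 0.91 [ 0.4759 -0.1857  0.1346] [350. 163.]
bottle 0.77 [ 0.5815 -0.0117  0.079 ] [266. 205.]
jar 0.97 [0.4577 0.0135 0.0659] [309. 235.]
jar 0.27 [0.4924 0.1572 0.0083] [253. 290.]
[[534.0, 0.0, 283.0], [0.0, 534.0, 204.8], [0.0, 0.0, 1.0]] [[-0.828, -0.315, 0.465, 0.018], [-0.561, 0.457, -0.69, 0.759], [0.005, -0.832, -0.555, 0.715], [0.0, 0.0, 0.0, 1.0]]
top
tamper 0.67 [0.5676 0.1428 0.1108] [218. 186.]
tamper 0.64 [0.417  0.2136 0.1608] [182. 253.]
tamper 0.59 [0.4834 0.1331 0.1749] [219. 221.]
cup 0.89 [0.4724 0.1287 0.0059] [229. 230.]
cup 0.27 [ 0.4669 -0.011   0.0783] [287. 230.]
holder 0.74 [ 0.4762 -0.1858  0.0746] [362. 225.]
sleeve 0.69 [ 0.4791 -0.2064  0.1357] [376. 222.]
bottle 0.9 [ 0.5817 -0.0243  0.0778] [292. 181.]
bottle 0.49 [0.4852 0.134  0.1714] [219. 220.]
[[452.4, 0.0, 276.2], [0.0, 452.4, 211.3], [0.0, 0.0, 1.0]] [[-0.014, -0.996, 0.085, 0.421], [-1.0, 0.014, -0.005, 0.018], [0.003, -0.085, -0.996, 1.125], [0.0, 0.0, 0.0, 1.0]]
wrist
[[297.0, 0.0, 282.1], [0.0, 297.0, 213.6], [0.0, 0.0, 1.0]] [[0.238, -0.929, -0.283, 0.211], [-0.971, -0.227, -0.069, -0.541], [0.0, 0.291, -0.957, 0.373], [0.0, 0.0, 0.0, 1.0]]
1.05
```

Run:
```python
import cv2
a=cv2.imread('pics/scene0.png');cv2.imwrite('pics/scene0c.png',cv2.resize(a[120:340,180:420],None,fx=2.7,fy=2.7,interpolation=2))
a=cv2.imread('pics/top0.png');cv2.imwrite('pics/top0c.png',cv2.resize(a[130:300,150:420],None,fx=2.9,fy=2.9,interpolation=2))
```

```text
(no output)
```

View pics/scene0.png

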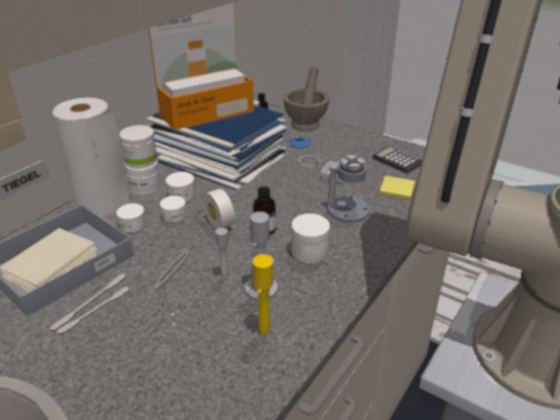

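```bash
sleep 0
```

```text
(no output)
```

View pics/top0.png

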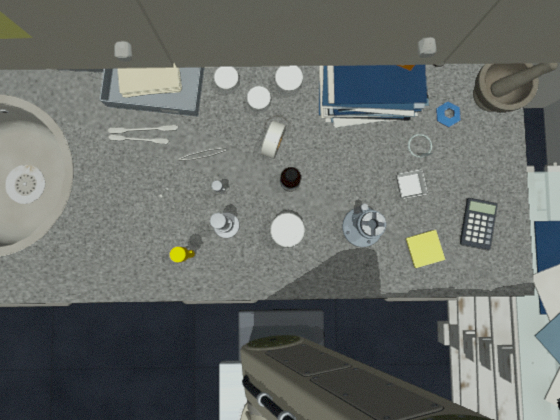

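The large grey-headed tamper stands in the cup at top px (218,220). The yellow one is at (178,254) and the small one at (217,186). The holder collar, with its cross of notches, is at (372,224). Next I move over the holder to look at the notches.

jog_arm([
  {"slide": [-2,-2,4],"spin": -0.15},
  {"slide": [-4,-4,8],"spin": -0.3},
  {"slide": [-6.5,-6,12],"spin": -0.45},
  {"slide": [-8.5,-8,16],"spin": -0.6},
  {"slide": [-10.5,-10,20],"spin": -0.75},
  {"slide": [-13,-10,24],"spin": -0.9},
  {"slide": [-15,-10,28],"spin": -1.05},
  {"slide": [-17,-10,32],"spin": -1.2},
  {"slide": [-19,-10,36],"spin": -1.35},
  {"slide": [-21.3,-10,40.3],"spin": -1.5},
])

```text
clock: 2.05
position: [0.4788, -0.2543, 0.3315]
tool_rot: [[0.985, 0.001, -0.175], [0.175, -0.001, 0.985], [0.0, -1.0, -0.001]]
wrist_force: [0.8, -1.3, 0.2]
opening: 0.0854
```

Run:
```python
from h import *
s=ctrl.get_state();print({k:np.round(v,3).tolist() for k,v in s.items() if k in('clock','q','qvel','position','tool_rot','wrist_force')})
p=ctrl.get_image('wrist');save('w1',p)
for t in ['holder','sleeve','ring','tamper','jar']: spots(p,t,s)
```

```text
{'clock': 2.05, 'q': [-36.45, 13.856, 11.071, 87.165, -0.018, 43.487], 'qvel': [52.216, 17.788, 22.551, 4.593, 0.085, -33.141], 'position': [0.479, -0.254, 0.332], 'tool_rot': [[0.985, 0.001, -0.175], [0.175, -0.001, 0.985], [0.0, -1.0, -0.001]], 'wrist_force': [0.779, -1.306, 0.217]}
holder 0.76 [ 0.4769 -0.1962  0.1162] [288. 137.]
sleeve 0.65 [ 0.4784 -0.1923  0.1338] [290. 135.]
ring 0.71 [ 0.4812 -0.1982  0.1349] [292. 141.]
jar 0.73 [ 0.4743 -0.0438  0.0475] [307.   9.]
```

View pics/w1.png

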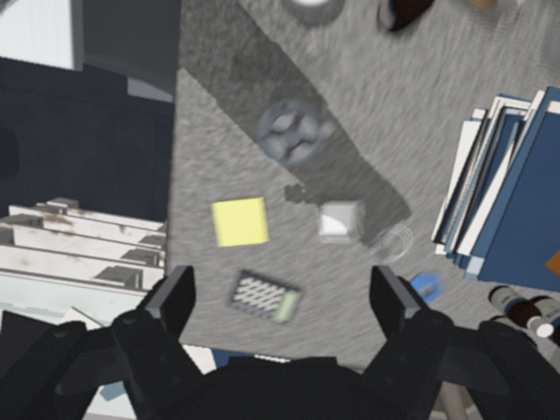

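The collar is at px (290,135), in shadow and blurred. I move closer and let the arm settle.

jog_arm([
  {"slide": [0,1,1],"spin": 0},
  {"slide": [0,2,2],"spin": 0},
  {"slide": [0,3,3],"spin": 0},
  {"slide": [0,4,3],"spin": 0},
  {"slide": [0,5,3],"spin": 0},
  {"slide": [0,6,3],"spin": 0},
  {"slide": [0,6,3],"spin": 0},
  {"slide": [0,6,3],"spin": 0},
  {"slide": [0,6,3],"spin": 0},
  {"slide": [0,6,3],"spin": 0},
])

```text
clock: 3.35
position: [0.4729, -0.2261, 0.2718]
tool_rot: [[0.986, 0.001, -0.169], [0.169, -0.001, 0.986], [0.001, -1.0, -0.001]]
wrist_force: [0.1, -1.6, 0.3]
opening: 0.0852
```

Run:
```python
from h import *
s=ctrl.get_state();print({k:np.round(v,3).tolist() for k,v in s.items() if k in('clock','q','qvel','position','tool_rot','wrist_force')})
p=ctrl.get_image('wrist');save('w2',p)
np.savez('w2.npz',im=p['image'],T=towc(p,s),K=p['mtx'])
for t in ['holder','sleeve','ring']: spots(p,t,s)
p=ctrl.get_image('top');save('top2',p);
for t in ['holder','sleeve','ring']: spots(p,t,s)
a=cv2.imread('pics/w2.png');cv2.imwrite('pics/w2c.png',cv2.resize(a[80:230,190:390],None,fx=4,fy=4,interpolation=2))
```

```text
{'clock': 3.35, 'q': [-34.33, 11.728, 0.054, 78.271, -0.005, 45.927], 'qvel': [0.081, 0.006, -0.161, 0.02, 0.038, 0.016], 'position': [0.473, -0.226, 0.272], 'tool_rot': [[0.986, 0.001, -0.169], [0.169, -0.001, 0.986], [0.001, -1.0, -0.001]], 'wrist_force': [0.076, -1.582, 0.324]}
holder 0.65 [ 0.4779 -0.1848  0.1173] [293. 159.]
sleeve 0.69 [ 0.4757 -0.1981  0.1365] [289. 175.]
ring 0.85 [ 0.4807 -0.1979  0.1364] [294. 175.]
holder 0.84 [ 0.4724 -0.1892  0.0763] [363. 227.]
holder 0.42 [ 0.4783 -0.2107  0.1351] [378. 223.]
sleeve 0.62 [ 0.4778 -0.2046  0.1367] [376. 223.]
ring 0.94 [ 0.4724 -0.2022  0.1338] [374. 225.]
ring 0.7 [0.4765 0.1244 0.0062] [231. 228.]
```

View pics/w2c.png

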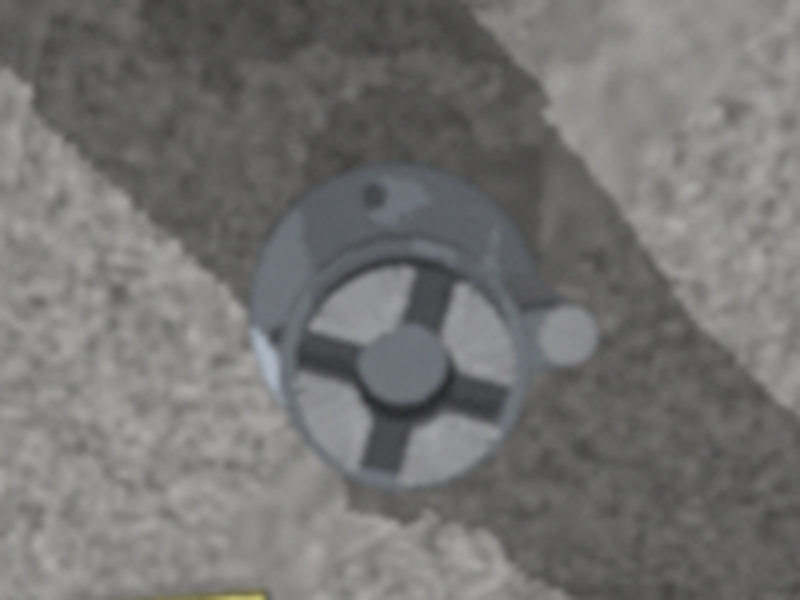

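```bash
cat >> h.py <<'E'
def bp(uv,T,K,z):
    uv=np.atleast_2d(uv).astype(float);r=np.c_[uv,np.ones(len(uv))]@np.linalg.inv(K).T@T[:3,:3].T
    return T[:3,3]+r*((z-T[2,3])/r[:,2])[:,None]
E
python3 - <<'E'
from h import *
d=np.load('w2.npz');im,T,K=d['im'],d['T'],d['K']
# rectify onto z=0.135, 0.25mm/px about (0.477,-0.198)
def rect(z):
    n=320;c=np.array([0.477,-0.198]);g=0.25e-3
    X,Y=np.meshgrid(c[0]+(np.arange(n)-n/2)*g,c[1]-(np.arange(n)-n/2)*g)
    P=np.c_[X.ravel(),Y.ravel(),np.full(n*n,z)]
    q=(P-T[:3,3])@T[:3,:3]@K.T;q=q[:,:2]/q[:,2:]
    return cv2.remap(im,q[:,0].reshape(n,n).astype('f4'),q[:,1].reshape(n,n).astype('f4'),cv2.INTER_CUBIC)
r=rect(0.135)
cv2.imwrite('pics/rect.png',cv2.resize(r[:,:,::-1],None,fx=1.8,fy=1.8))
g=r.astype(float).mean(2)
# fit: maximize contrast between template (ring 12..26 minus notches) and dark
from scipy.optimize import minimize
n=320;yy,xx=np.mgrid[:n,:n];
def sc(p):
    dx=(xx-n/2)*.25-p[0];dy=-(yy-n/2)*.25-p[1];R=np.hypot(dx,dy)
    a=np.radians(p[2]);u=dx*np.cos(a)+dy*np.sin(a);v=-dx*np.sin(a)+dy*np.cos(a)
    sg=lambda t:1/(1+np.exp(-t/0.4))
    m=sg(26-R)*sg(R-12)*sg(abs(u)-5)*sg(abs(v)-5)
    w=R<27.5
    return -np.corrcoef(m[w],g[w])[0,1]
best=min((minimize(sc,[0,0,a],method='Nelder-Mead',options=dict(initial_simplex=[[0,0,a],[2,0,a],[0,2,a],[0,0,a+8]])) for a in range(-45,45,15)),key=lambda o:o.fun)
print(best.x,best.fun,'ring',0.477+best.x[0]/1e3,-0.198+best.x[1]/1e3)
E
```

```text
[ 1.00448471  0.24663721 -5.87253687] -0.8736312057283623 ring 0.47800448471272683 -0.1977533627941451
```

View pics/rect.png

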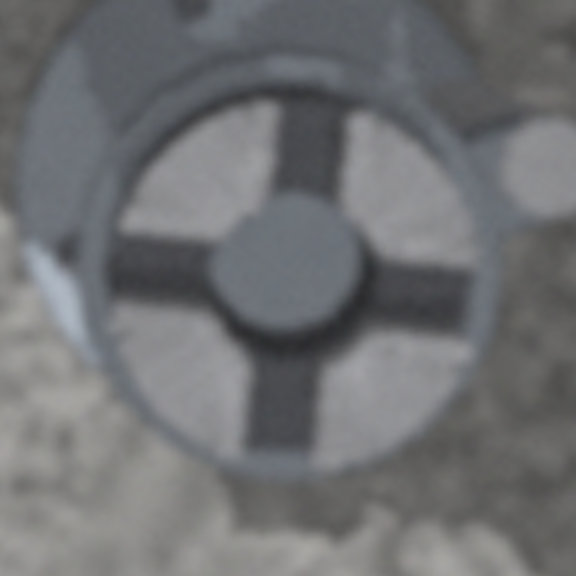

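The ring is at (0.478, -0.198) and the notches lie at -5.9° (mod 90). Now I move to the cup.

jog_arm([
  {"slide": [0.5,-3,1.5],"spin": -0.13},
  {"slide": [1.5,-6,5],"spin": -0.26},
  {"slide": [2.7,-6,9.5],"spin": -0.4},
  {"slide": [4,-6,14],"spin": -0.53},
  {"slide": [5.4,-6,18.5],"spin": -0.66},
  {"slide": [6.7,-6,23],"spin": -0.8},
  {"slide": [8,-6,27.5],"spin": -0.93},
  {"slide": [9.2,-6,32],"spin": -1.05},
  {"slide": [9.7,-6,33.7],"spin": -1.05},
  {"slide": [9.7,-6,33.7],"spin": -1.05},
])

```text
clock: 4.75
position: [0.5111, 0.1252, 0.3311]
tool_rot: [[0.34, -0.0, -0.941], [0.941, 0.0, 0.34], [0.0, -1.0, 0.0]]
wrist_force: [0.4, -0.4, 0.1]
opening: 0.0856
```

Run:
```python
from h import *
s=ctrl.get_state();print({k:np.round(v,3).tolist() for k,v in s.items() if k in('clock','q','qvel','position','tool_rot','wrist_force')})
p=ctrl.get_image('wrist')
s=ctrl.get_state();print({k:np.round(v,3).tolist() for k,v in s.items() if k in('clock','q','qvel','position','tool_rot','wrist_force')})
p=ctrl.get_image('wrist')
save('w3',p)
np.savez('w3.npz',im=p['image'],T=towc(p,s),K=p['mtx'])
for t in ['tamper','cup','bar','shoulder']: spots(p,t,s)
```

```text
{'clock': 4.75, 'q': [5.01, 12.029, 8.661, 86.64, 0.015, 24.86], 'qvel': [-3.127, -0.671, -0.826, 0.156, -1.242, -1.567], 'position': [0.511, 0.125, 0.331], 'tool_rot': [[0.34, -0.0, -0.941], [0.941, 0.0, 0.34], [0.0, -1.0, 0.0]], 'wrist_force': [0.417, -0.415, 0.135]}
{'clock': 4.8, 'q': [4.87, 11.999, 8.626, 86.648, -0.022, 24.817], 'qvel': [-2.406, -0.495, -0.688, 0.061, -0.392, -0.315], 'position': [0.511, 0.124, 0.331], 'tool_rot': [[0.341, -0.0, -0.94], [0.94, -0.0, 0.341], [-0.0, -1.0, 0.0]], 'wrist_force': [0.033, -0.212, 0.002]}
tamper 0.68 [0.4822 0.1424 0.1752] [290. 164.]
tamper 0.63 [0.4186 0.219  0.1674] [344.  71.]
tamper 0.59 [0.5657 0.1517 0.1084] [317. 216.]
cup 0.91 [0.4725 0.1483 0.0068] [289. 142.]
bar 0.88 [0.4202 0.2222 0.1655] [347.  72.]
bar 0.74 [0.5628 0.1491 0.1149] [315. 216.]
bar 0.57 [0.49   0.1407 0.1698] [291. 171.]
shoulder 0.97 [0.4875 0.1443 0.1711] [293. 168.]
shoulder 0.93 [0.5665 0.1489 0.1071] [315. 217.]
shoulder 0.62 [0.414  0.2185 0.1627] [341.  67.]
```

View pics/w3.png

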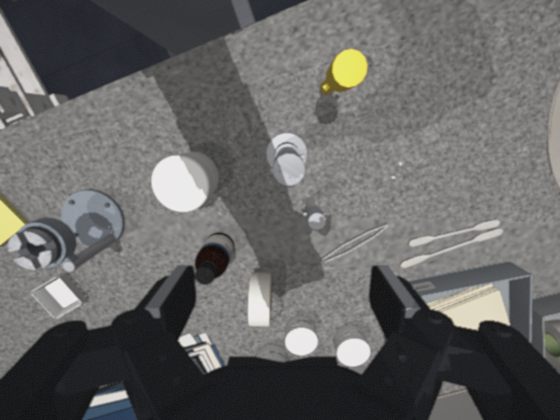

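Run:
```python
import cv2
a=cv2.imread('pics/w3.png');cv2.imwrite('pics/w3c.png',cv2.resize(a[115:225,220:360],None,fx=5.4,fy=5.4,interpolation=2))
```

```text
(no output)
```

View pics/w3c.png

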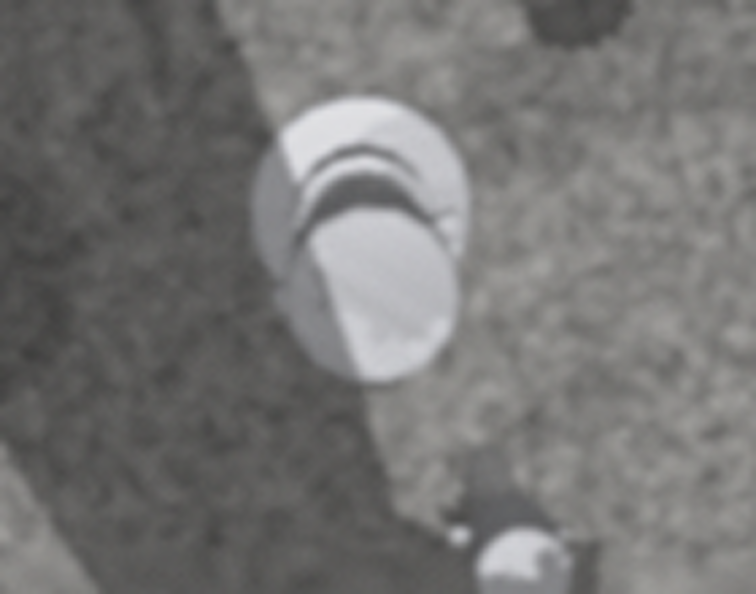

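Run:
```python
from h import *
d=np.load('w3.npz');T,K=d['T'],d['K']
c=lambda x,y:[220+x/5.4-.4,115+y/5.4-.4]
print(bp([c(373,295)],T,K,.172), T[:3,3])
b=bp([c(278,295),c(452,222)],T,K,.12);print(b,np.linalg.norm(b[1]-b[0]),b.mean(0),np.degrees(np.arctan2(*(b[1]-b[0])[[1,0]])))
print(bp([c(361,205)],T,K,.06)) # cup rim-ish
K2=K
# diameter at depth
r=T[2,3]-.172;print('depth from dia',K[0,0]*.034/(173/5.4), 'foot', bp([c(361,205)],T,K,.005))
```

```text
[[0.48683441 0.13947362 0.172     ]] [0.44275526 0.14866486 0.47307796]
[[0.4873011  0.11823336 0.12      ]
 [0.48537739 0.15933869 0.12      ]] 0.0411503169028539 [0.48633924 0.13878602 0.12      ] 92.67945944732541
[[0.48071558 0.14085363 0.06      ]]
depth from dia 0.31517760569592007 foot [[0.48576987 0.13981359 0.005     ]]
```

Tamper axis is at (0.4865, 0.139), upright, with the bar at yaw ≈ 92.7°. I move over it and part way down, then check.

jog_arm([
  {"slide": [0.2,2,1],"spin": 0},
  {"slide": [0.4,4,2],"spin": 0},
  {"slide": [0.6,6,2.8],"spin": 0},
  {"slide": [0.6,8,2.8],"spin": 0},
  {"slide": [0.6,10,2.8],"spin": 0},
  {"slide": [0.6,12,2.8],"spin": 0},
  {"slide": [0.6,12,2.8],"spin": 0},
  {"slide": [0.6,12,2.8],"spin": 0},
  {"slide": [0.6,12,2.8],"spin": 0},
  {"slide": [0.6,12,2.8],"spin": 0},
])

```text
clock: 6.05
position: [0.4878, 0.1377, 0.2125]
tool_rot: [[0.344, 0.002, -0.939], [0.939, 0.0, 0.344], [0.001, -1.0, -0.002]]
wrist_force: [-0.4, 0.4, 0.2]
opening: 0.0854
```

Run:
```python
from h import *
s=ctrl.get_state();print({k:np.round(v,4).tolist() for k,v in s.items() if k in('clock','q','qvel','position','tool_rot','wrist_force')})
p=ctrl.get_image('wrist')
save('w4',p)
np.savez('w4.npz',im=p['image'],T=towc(p,s),K=p['mtx'])
for t in ['tamper','cup','bar','shoulder']: spots(p,t,s)
a=cv2.imread('pics/w4.png');cv2.imwrite('pics/w4c.png',cv2.resize(a[150:390,160:420],None,fx=2.5,fy=2.5,interpolation=2))
```

```text
{'clock': 6.05, 'q': [6.6905, 10.6836, -9.5563, 69.6363, -0.006, 26.8161], 'qvel': [0.1521, 0.034, -0.3503, -0.2098, 0.0025, 0.0365], 'position': [0.4878, 0.1377, 0.2125], 'tool_rot': [[0.3441, 0.0022, -0.9389], [0.9389, 0.0001, 0.3441], [0.0009, -1.0, -0.002]], 'wrist_force': [-0.3723, 0.4073, 0.2417]}
tamper 0.96 [0.4179 0.218  0.1668] [370.  86.]
tamper 0.66 [0.4776 0.1437 0.1717] [285. 222.]
tamper 0.63 [0.5655 0.1497 0.0973] [321. 276.]
cup 0.56 [0.4752 0.1499 0.002 ] [288. 173.]
bar 0.92 [0.4201 0.2227 0.1672] [379.  87.]
bar 0.91 [0.5618 0.1538 0.1035] [325. 274.]
bar 0.56 [0.4829 0.1443 0.1732] [289. 229.]
shoulder 0.89 [0.4155 0.2187 0.1638] [368.  82.]
shoulder 0.63 [0.5682 0.1486 0.0954] [321. 278.]
shoulder 0.56 [0.4844 0.1451 0.1673] [291. 228.]
```

View pics/w4c.png

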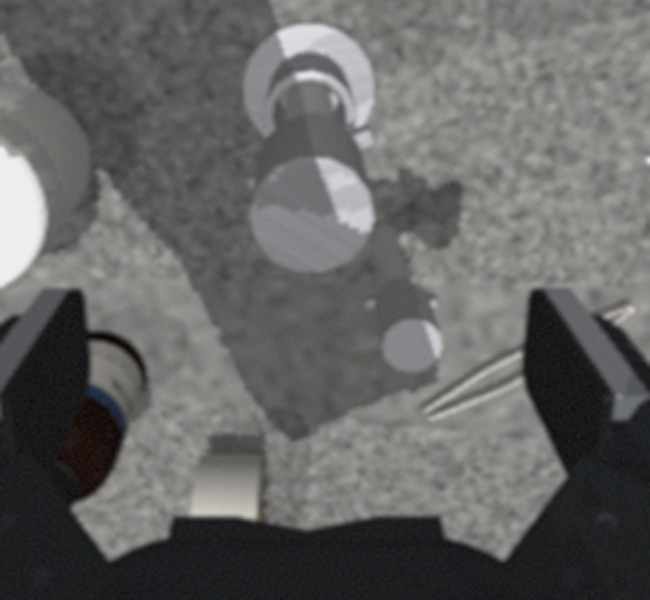

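Run:
```python
from h import *
d3=np.load('w3.npz');d=np.load('w4.npz');T,K=d['T'],d['K']
c3=lambda x,y:[220+x/5.4-.4,115+y/5.4-.4]
c=lambda x,y:[160+x/2.5-.3,150+y/2.5-.3]
for z in (.165,.172,.179): print(bp([c(312,214)],T,K,z), bp([c3(373,295)],d3['T'],K,z))
for z in(.116,.12,.124):
  b=bp([c(252,184),c(366,132)],T,K,z);print(b.round(4).tolist(),np.linalg.norm(b[1]-b[0]),b.mean(0).round(4),np.degrees(np.arctan2(*(b[1]-b[0])[[1,0]])))
a=cv2.imread('pics/w4.png');cv2.imwrite('pics/w4d.png',cv2.resize(a[180:270,240:330],None,fx=6.6,fy=6.6,interpolation=2))
```

```text
[[0.48885092 0.13911845 0.165     ]] [[0.48785924 0.13925993 0.165     ]]
[[0.48627748 0.13999475 0.172     ]] [[0.48683441 0.13947362 0.172     ]]
[[0.48370405 0.14087105 0.179     ]] [[0.48580958 0.13968732 0.179     ]]
[[0.4896, 0.1176, 0.116], [0.4857, 0.1598, 0.116]] 0.04235599156537952 [0.4877 0.1387 0.116 ] 95.3234023355257
[[0.4884, 0.1184, 0.12], [0.4846, 0.1598, 0.12]] 0.041645152425139095 [0.4865 0.1391 0.12  ] 95.3234023355257
[[0.4873, 0.1191, 0.124], [0.4835, 0.1599, 0.124]] 0.040934313284898674 [0.4854 0.1395 0.124 ] 95.32340233552569
```

View pics/w4d.png

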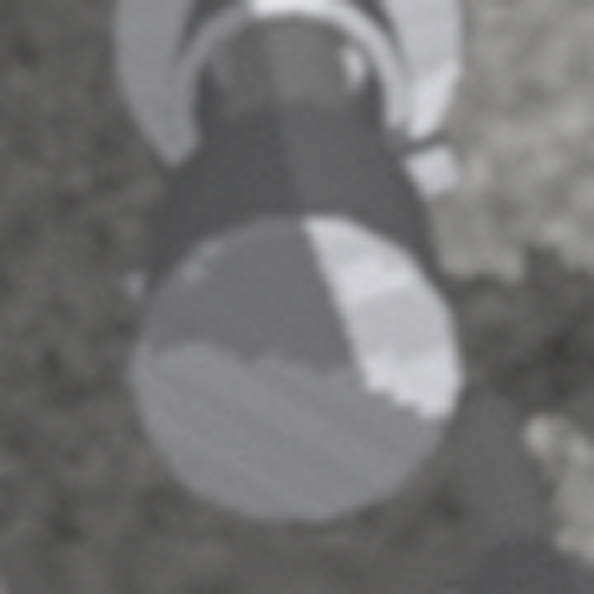

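Two views agree on the axis (0.4865, 0.139), top at about 0.171, bar ≈ 93°. Next I descend to the grip height.

jog_arm([
  {"slide": [0.1,1.5,0.2],"spin": 0},
  {"slide": [0.1,3,0.2],"spin": 0},
  {"slide": [0.1,4.5,0.2],"spin": 0},
  {"slide": [0.1,6,0.2],"spin": 0},
  {"slide": [0.1,7.2,0.2],"spin": 0},
  {"slide": [0.1,8.2,0.2],"spin": 0},
  {"slide": [0.1,8.2,0.2],"spin": 0},
  {"slide": [0.1,8.2,0.2],"spin": 0},
  {"slide": [0.1,8.2,0.2],"spin": 0},
  {"slide": [0.1,8.2,0.2],"spin": 0},
])

```text
clock: 7.3
position: [0.486, 0.1396, 0.13]
tool_rot: [[0.344, 0.001, -0.939], [0.939, 0.0, 0.344], [0.001, -1.0, -0.001]]
wrist_force: [-0.1, 1.0, -0.7]
opening: 0.0852
```

jog_arm([
  {"slide": [0,0,0],"spin": 0},
  {"slide": [0,0,0],"spin": 0},
  {"slide": [0,0,0],"spin": 0},
  {"slide": [0,0,0],"spin": 0},
  {"slide": [0,0,0],"spin": 0},
  {"slide": [0,0,0],"spin": 0},
  {"slide": [0,0,0],"spin": 0},
  {"slide": [0,0,0],"spin": 0},
  {"slide": [0,0,0],"spin": 0},
  {"slide": [0,0,0],"spin": 0},
], fingers=2.5, newtons=50)

```text
clock: 8.3
position: [0.4857, 0.1396, 0.1295]
tool_rot: [[0.344, 0.001, -0.939], [0.939, 0.0, 0.344], [0.0, -1.0, -0.001]]
wrist_force: [0.8, 0.8, 4.9]
opening: 0.0332
```

jog_arm([
  {"slide": [0,-0.6,0],"spin": 0},
  {"slide": [0,-1.6,0],"spin": 0},
  {"slide": [0,-3,0],"spin": 0},
  {"slide": [0,-5,0],"spin": 0},
  {"slide": [0,-7.5,0],"spin": 0},
  {"slide": [0,-10,0],"spin": 0},
  {"slide": [0,-12.5,0],"spin": 0},
  {"slide": [0,-15,0],"spin": 0},
  {"slide": [0,-17,0],"spin": 0},
  {"slide": [0,-17,0],"spin": 0},
])

```text
clock: 9.3
position: [0.4866, 0.1396, 0.3023]
tool_rot: [[0.344, 0.005, -0.939], [0.939, 0.0, 0.344], [0.002, -1.0, -0.004]]
wrist_force: [-0.2, -0.3, -2.3]
opening: 0.0332
```

Run:
```python
from h import *
s=ctrl.get_state();print({k:np.round(v,4).tolist() for k,v in s.items() if k in('clock','q','qvel','position','tool_rot','wrist_force','torque','opening')})
p=ctrl.get_image('wrist');save('w5',p)
q=ctrl.get_image('scene');save('s5',q)
np.savez('s5.npz',im=q['image'],T=towc(q),K=q['mtx'])
s=ctrl.get_state()
for t in ['tamper','bar','shoulder']: spots(p,t,s);spots(q,t)
a=cv2.imread('pics/w5.png');b=cv2.imread('pics/s5.png')
cv2.imwrite('pics/w5c.png',np.hstack([cv2.resize(a[200:400,190:390],(400,400),interpolation=2),cv2.resize(b[130:290,200:360],(400,400),interpolation=2)]))
```

```text
{'clock': 9.3, 'q': [6.9244, 9.3775, 1.3957, 81.737, -0.0141, 27.0249], 'qvel': [-0.0457, 1.2721, -4.3907, -3.2614, 0.006, 0.0001], 'position': [0.4866, 0.1396, 0.3023], 'tool_rot': [[0.3437, 0.0049, -0.9391], [0.9391, 0.0003, 0.3437], [0.002, -1.0, -0.0045]], 'wrist_force': [-0.1648, -0.3327, -2.3441], 'torque': [0.0198, -0.0301, -0.0376], 'opening': 0.0332}
tamper 0.8 [0.478  0.1429 0.3434] [284. 302.]
tamper 0.67 [0.563  0.1487 0.0771] [309. 237.]
tamper 0.58 [0.4145 0.2223 0.1638] [343.  96.]
tamper 0.84 [0.4122 0.2343 0.13  ] [262. 280.]
tamper 0.82 [0.562  0.1542 0.0798] [224. 247.]
tamper 0.81 [0.4793 0.1507 0.2858] [257. 164.]
bar 0.94 [0.482  0.1418 0.34  ] [285. 306.]
bar 0.81 [0.4194 0.2204 0.1676] [344. 102.]
bar 0.6 [0.5588 0.1516 0.082 ] [311. 235.]
bar 0.52 [0.4803 0.1451 0.0014] [285. 170.]
bar 0.92 [0.4058 0.2337 0.124 ] [265. 284.]
bar 0.89 [0.4787 0.1484 0.2876] [258. 163.]
bar 0.55 [0.5622 0.1562 0.0802] [223. 247.]
bar 0.34 [ 0.5784 -0.0044  0.0483] [265. 218.]
shoulder 0.7 [0.5632 0.1495 0.0757] [310. 236.]
shoulder 0.68 [0.4103 0.218  0.1609] [337.  94.]
shoulder 0.6 [0.4808 0.1453 0.3333] [292. 292.]
shoulder 0.95 [0.5651 0.1562 0.0839] [222. 245.]
shoulder 0.69 [0.4045 0.2356 0.1259] [265. 284.]
shoulder 0.66 [0.4756 0.1496 0.2885] [259. 163.]
```

View pics/w5c.png

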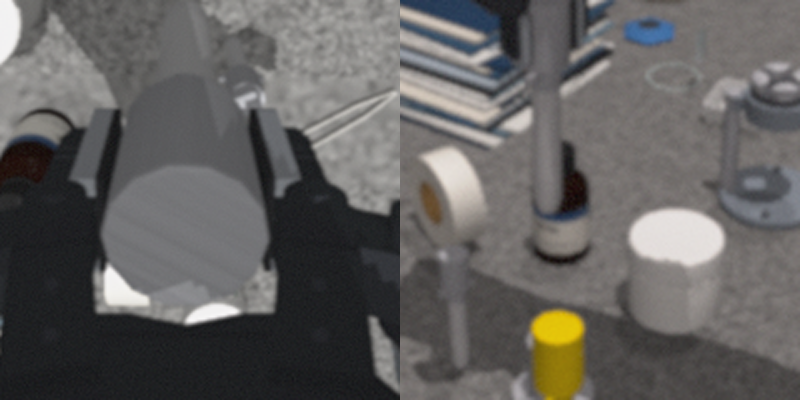

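Held firmly and vertical, with the handle visible below. Now I carry it over the ring and turn it to the expected notch angle.

jog_arm([
  {"slide": [-2,0,-0.7],"spin": 0.02},
  {"slide": [-6,0,-2],"spin": 0.05},
  {"slide": [-10.5,0,-3.5],"spin": 0.08},
  {"slide": [-15,0,-5],"spin": 0.11},
  {"slide": [-19.5,0,-6.6],"spin": 0.14},
  {"slide": [-24,0,-8.1],"spin": 0.15},
  {"slide": [-28,0,-9.4],"spin": 0.15},
  {"slide": [-30.5,0,-10.3],"spin": 0.15},
  {"slide": [-32,0,-10.8],"spin": 0.15},
  {"slide": [-32,0,-10.8],"spin": 0.15},
])

```text
clock: 10.7
position: [0.4767, -0.1997, 0.2986]
tool_rot: [[0.482, -0.001, -0.876], [0.876, 0.0, 0.482], [-0.0, -1.0, 0.001]]
wrist_force: [0.9, -0.4, -2.1]
opening: 0.0328
```

jog_arm([
  {"slide": [0,0,0],"spin": 0},
  {"slide": [0,0,0],"spin": 0},
  {"slide": [0,0,0],"spin": 0},
  {"slide": [0,0,0],"spin": 0},
  {"slide": [0,0,0],"spin": 0},
  {"slide": [0,0.5,0],"spin": 0},
  {"slide": [0,1,0],"spin": 0},
  {"slide": [0,1.5,0],"spin": 0},
  {"slide": [0,2,0],"spin": 0},
  {"slide": [0,2,0],"spin": 0},
])

```text
clock: 11.7
position: [0.4764, -0.1979, 0.2782]
tool_rot: [[0.48, -0.002, -0.877], [0.877, 0.001, 0.48], [0.0, -1.0, 0.002]]
wrist_force: [0.0, 0.5, -1.7]
opening: 0.033
```

Run:
```python
from h import *
s=ctrl.get_state();print({k:np.round(v,4).tolist() for k,v in s.items() if k in('clock','q','qvel','position','tool_rot','wrist_force','torque','opening')})
q=ctrl.get_image('scene');save('s6',q)
p=ctrl.get_image('wrist');save('w6',p)
np.savez('s6.npz',im=q['image'],T=towc(q),K=q['mtx'])
np.savez('w6.npz',im=p['image'],T=towc(p,s),K=p['mtx'])
for t in ['tamper','ring','shoulder']: spots(p,t,s);spots(q,t)
a=cv2.imread('pics/w6.png');b=cv2.imread('pics/s6.png')
cv2.imwrite('pics/w6c.png',np.hstack([cv2.resize(a[200:400,190:390],(400,400),interpolation=2),cv2.resize(b[90:230,280:420],(400,400),interpolation=2)]))
```

```text
{'clock': 11.7, 'q': [-31.4752, 10.8762, -0.1166, 79.109, -0.0046, -2.7732], 'qvel': [0.0454, -0.1413, 1.226, 0.8199, 0.0266, 0.0485], 'position': [0.4764, -0.1979, 0.2782], 'tool_rot': [[0.4803, -0.0016, -0.8771], [0.8771, 0.0009, 0.4803], [0.0, -1.0, 0.0018]], 'wrist_force': [0.0022, 0.4731, -1.6658], 'torque': [-0.0087, 0.0429, -0.0153], 'opening': 0.033}
tamper 0.68 [0.5685 0.1443 0.0173] [549. 115.]
tamper 0.81 [0.566  0.1563 0.0822] [221. 246.]
tamper 0.79 [ 0.4712 -0.1893  0.2606] [357. 110.]
tamper 0.55 [0.4095 0.2335 0.1278] [264. 282.]
ring 0.63 [ 0.4736 -0.1868  0.133 ] [351. 164.]
shoulder 0.71 [ 0.4761 -0.1923  0.3162] [293. 304.]
shoulder 0.7 [0.5709 0.1439 0.014 ] [547. 117.]
shoulder 0.42 [ 0.4701 -0.1897  0.1368] [286. 191.]
shoulder 0.25 [0.4835 0.1282 0.0186] [519.  57.]
shoulder 0.98 [ 0.4705 -0.1854  0.2575] [357. 112.]
shoulder 0.91 [0.564  0.1547 0.0854] [223. 244.]
shoulder 0.56 [0.4032 0.2373 0.1284] [265. 284.]
```

View pics/w6c.png

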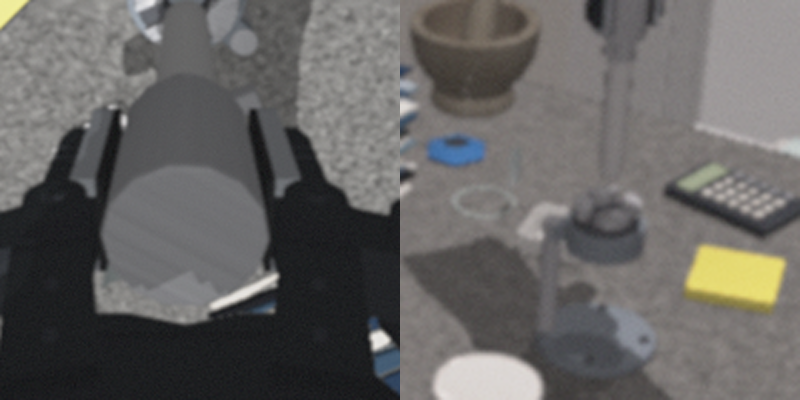

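View pics/s6.png

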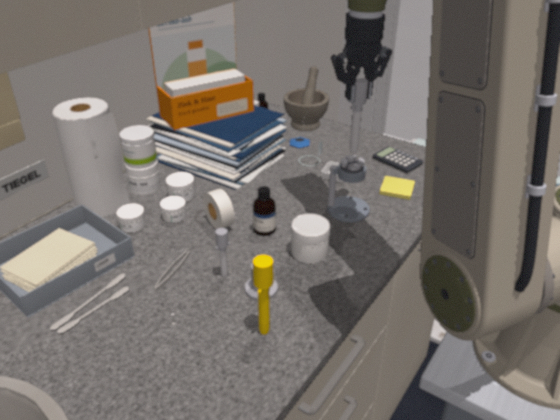

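Run:
```python
from h import *
def pr(P,T,K):
    q=(np.atleast_2d(P)-T[:3,3])@T[:3,:3]@K.T;return (q[:,:2]/q[:,2:]).round(1)
for f in 's6','w6':
    d=np.load(f+'.npz')
    print(f,pr([[.4764,-.1979,.157],[.478,-.198,.135],[.4764,-.1979,.278],[.4764,-.1979,.200]],d['T'],d['K']))
a=cv2.imread('pics/s6.png');b=cv2.imread('pics/w6.png')
cv2.imwrite('pics/w6d.png',np.hstack([cv2.resize(a[120:190,317:387],(390,390),interpolation=2),cv2.resize(b[150:250,230:330],(390,390),interpolation=2)]))
```

```text
s6 [[353.1 151.7]
 [351.7 160.2]
 [357.6 100.3]
 [354.6 134.1]]
w6 [[281.9 206.2]
 [282.6 201.7]
 [281.7 266.9]
 [281.8 220.8]]
```

View pics/w6d.png

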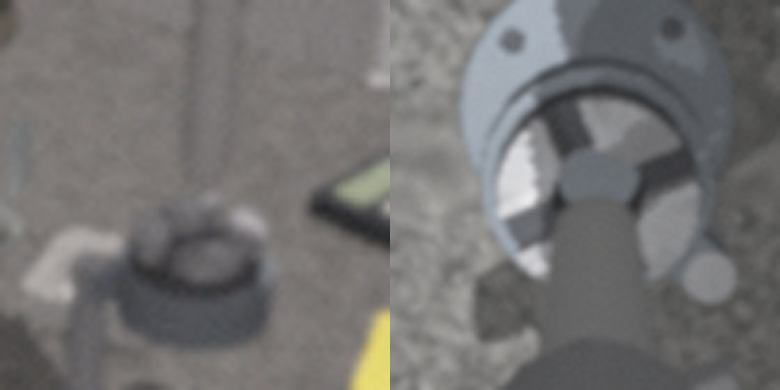

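Run:
```python
from h import *
def pr(P,T,K):
    q=(np.atleast_2d(P)-T[:3,3])@T[:3,:3]@K.T;return (q[:,:2]/q[:,2:])
t=np.linspace(0,2*np.pi,100)
out=[]
for f,(x0,y0,w) in {'s6':(317,120,70),'w6':(240,160,90)}.items():
    d=np.load(f+'.npz');im=d['im'][:,:,::-1];k=390/w
    c=cv2.resize(im[y0:y0+w,x0:x0+w],(390,390),interpolation=2)
    for R,z,col,cc in [(26,.135,(0,0,255),(.478,-.198)),(12,.135,(0,255,0),(.478,-.198)),(7,.1567,(255,255,0),(.4764,-.1979)),(10,.1657,(255,0,255),(.4764,-.1979))]:
        P=np.c_[cc[0]+R/1e3*np.cos(t),cc[1]+R/1e3*np.sin(t),np.full(100,z)]
        u=((pr(P,d['T'],d['K'])+.5-[x0,y0])*k).astype(int)
        cv2.polylines(c,[u],True,col,1)
    out.append(c)
cv2.imwrite('pics/w6e.png',np.hstack(out))
```

```text
(no output)
```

View pics/w6e.png

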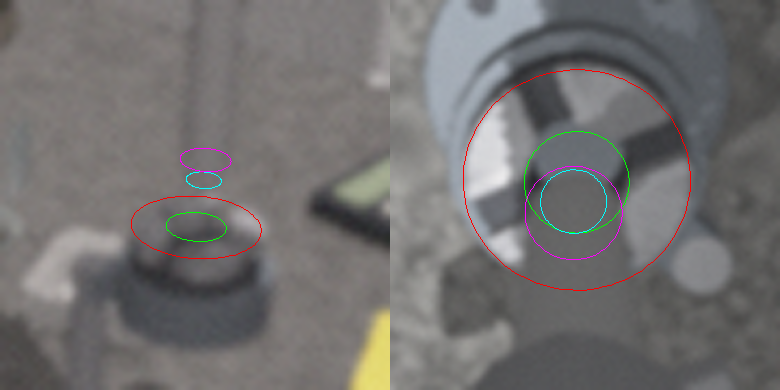

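Overlay agrees within about 1–1.5 mm. I correct by 1.6 mm towards +x and start down slowly.

jog_arm([
  {"slide": [0.1,0,-0.15],"spin": 0},
  {"slide": [0.1,0.3,-0.15],"spin": 0},
  {"slide": [0.1,0.7,-0.15],"spin": 0},
  {"slide": [0.1,1.1,-0.15],"spin": 0},
  {"slide": [0.1,1.5,-0.15],"spin": 0},
  {"slide": [0.1,1.9,-0.15],"spin": 0},
  {"slide": [0.1,2.3,-0.15],"spin": 0},
  {"slide": [0.1,2.7,-0.15],"spin": 0},
  {"slide": [0.1,3,-0.15],"spin": 0},
  {"slide": [0.1,3,-0.15],"spin": 0},
])

```text
clock: 13.1
position: [0.4785, -0.1978, 0.2487]
tool_rot: [[0.48, -0.001, -0.877], [0.877, 0.0, 0.48], [-0.0, -1.0, 0.001]]
wrist_force: [-0.3, -0.1, -2.2]
opening: 0.0332
```

Run:
```python
from h import *
s=ctrl.get_state();print({k:np.round(v,4).tolist() for k,v in s.items() if k in('clock','position','tool_rot','wrist_force','torque','opening')})
p=ctrl.get_image('wrist');save('w7',p)
b=cv2.imread('pics/w7.png')
cv2.imwrite('pics/w7c.png',cv2.resize(b[150:300,200:360],None,fx=4,fy=4,interpolation=2))
```

```text
{'clock': 13.1, 'position': [0.4785, -0.1978, 0.2487], 'tool_rot': [[0.4801, -0.0008, -0.8772], [0.8772, 0.0004, 0.4801], [-0.0, -1.0, 0.0008]], 'wrist_force': [-0.2765, -0.1192, -2.1969], 'torque': [0.0706, 0.0184, 0.013], 'opening': 0.0332}
```

View pics/w7c.png

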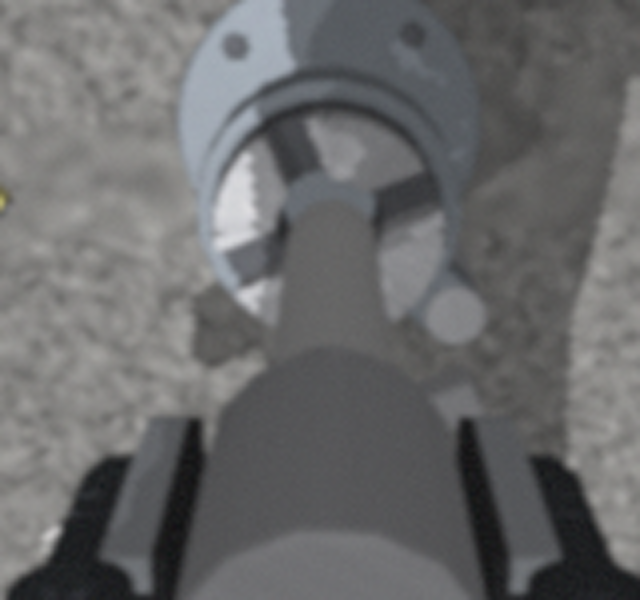

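No contact (2.2 N is the weight) and the handle is centred in the bore. I continue down.

jog_arm([
  {"slide": [0,0.5,0],"spin": 0},
  {"slide": [0,1,0],"spin": 0},
  {"slide": [0,1.5,0],"spin": 0},
  {"slide": [0,2,0],"spin": 0},
  {"slide": [0,2.5,0],"spin": 0},
  {"slide": [0,3,0],"spin": 0},
  {"slide": [0,3.5,0],"spin": 0},
  {"slide": [0,4,0],"spin": 0},
  {"slide": [0,4.5,0],"spin": 0},
  {"slide": [0,4.5,0],"spin": 0},
])

```text
clock: 14.15
position: [0.4784, -0.1977, 0.2034]
tool_rot: [[0.48, -0.001, -0.877], [0.877, 0.001, 0.48], [0.0, -1.0, 0.001]]
wrist_force: [-0.2, 0.2, -2.9]
opening: 0.0328
```

Run:
```python
from h import *
s=ctrl.get_state();print({k:np.round(v,4).tolist() for k,v in s.items() if k in('clock','position','tool_rot','wrist_force','torque','opening')})
p=ctrl.get_image('wrist');save('w8',p)
b=cv2.imread('pics/w8.png')
cv2.imwrite('pics/w8c.png',cv2.resize(b[150:300,200:360],None,fx=4,fy=4,interpolation=2))
```

```text
{'clock': 14.15, 'position': [0.4784, -0.1977, 0.2034], 'tool_rot': [[0.4801, -0.0009, -0.8772], [0.8772, 0.0005, 0.4801], [0.0001, -1.0, 0.001]], 'wrist_force': [-0.2203, 0.2139, -2.8612], 'torque': [0.0326, 0.0064, 0.0117], 'opening': 0.0328}
```

View pics/w8c.png

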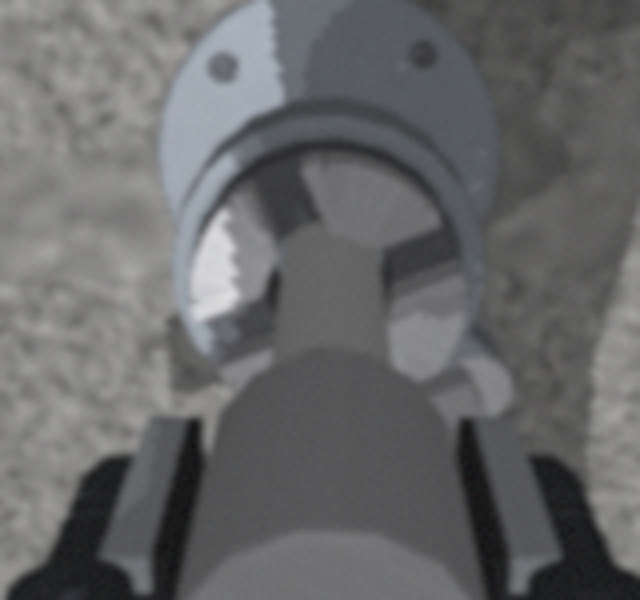

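jog_arm([
  {"slide": [0,0.6,0],"spin": 0},
  {"slide": [0,1.2,0],"spin": 0},
  {"slide": [0,1.8,0],"spin": 0},
  {"slide": [0,2.4,0],"spin": 0},
  {"slide": [0,3,0],"spin": 0},
  {"slide": [0,3.6,0],"spin": 0},
  {"slide": [0,4.1,0],"spin": 0},
  {"slide": [0,4.6,0],"spin": 0},
  {"slide": [0,4.9,0],"spin": 0},
  {"slide": [0,4.9,0],"spin": 0},
])

```text
clock: 15.2
position: [0.4785, -0.1978, 0.1548]
tool_rot: [[0.48, -0.0, -0.877], [0.877, 0.0, 0.48], [0.0, -1.0, 0.001]]
wrist_force: [-1.3, 1.2, -2.6]
opening: 0.033
```

Run:
```python
from h import *
s=ctrl.get_state();print({k:np.round(v,4).tolist() for k,v in s.items() if k in('clock','position','tool_rot','wrist_force','torque','opening')})
p=ctrl.get_image('wrist');save('w9',p)
q=ctrl.get_image('scene');save('s9',q)
b=cv2.imread('pics/w9.png');a=cv2.imread('pics/s9.png')
cv2.imwrite('pics/w9c.png',np.hstack([cv2.resize(b[180:300,220:340],(400,400),interpolation=2),cv2.resize(a[110:200,305:395],(400,400),interpolation=2)]))
```

```text
{'clock': 15.2, 'position': [0.4785, -0.1978, 0.1548], 'tool_rot': [[0.4801, -0.0005, -0.8772], [0.8772, 0.0003, 0.4801], [0.0, -1.0, 0.0006]], 'wrist_force': [-1.3327, 1.1666, -2.5585], 'torque': [0.1194, 0.3124, 0.0014], 'opening': 0.033}
```

View pics/w9c.png

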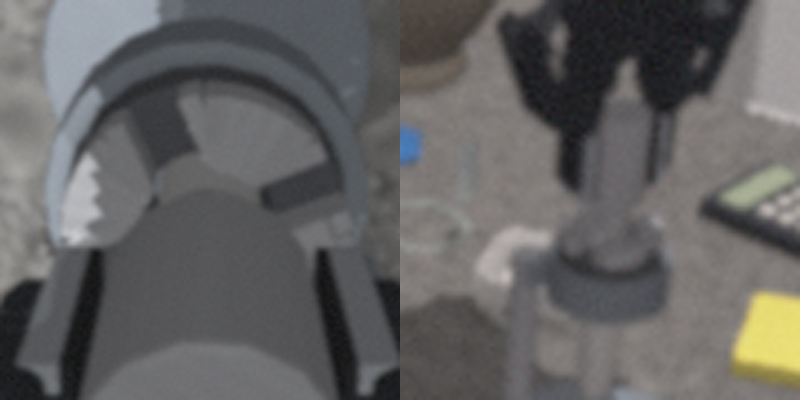

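Bar is about 6 mm above the collar. I relieve the small side load, then lower to just short of home. The sleeve's compliance keeps this below 16 N.

jog_arm([
  {"slide": [0,0.2,0.05],"spin": 0},
  {"slide": [0,0.4,0.05],"spin": 0},
  {"slide": [0,0.6,0.05],"spin": 0},
  {"slide": [0,0.75,0.05],"spin": 0},
  {"slide": [0,0.9,0.05],"spin": 0},
  {"slide": [0,0.95,0.05],"spin": 0},
  {"slide": [0,1.0,0.05],"spin": 0},
  {"slide": [0,1.0,0.05],"spin": 0},
  {"slide": [0,1.0,0.05],"spin": 0},
  {"slide": [0,1.0,0.05],"spin": 0},
])

```text
clock: 16.3
position: [0.4782, -0.1977, 0.1452]
tool_rot: [[0.48, -0.0, -0.877], [0.877, -0.0, 0.48], [-0.0, -1.0, 0.0]]
wrist_force: [-1.5, -0.2, -2.8]
opening: 0.0329
```

Run:
```python
from h import *
s=ctrl.get_state();print({k:np.round(v,4).tolist() for k,v in s.items() if k in('clock','position','tool_rot','wrist_force','torque','opening')})
p=ctrl.get_image('wrist');save('w10',p)
q=ctrl.get_image('scene');save('s10',q)
b=cv2.imread('pics/w10.png');a=cv2.imread('pics/s10.png')
cv2.imwrite('pics/w10c.png',np.hstack([cv2.resize(b[180:300,220:340],(400,400),interpolation=2),cv2.resize(a[110:200,305:395],(400,400),interpolation=2)]))
```

```text
{'clock': 16.3, 'position': [0.4782, -0.1977, 0.1452], 'tool_rot': [[0.4802, -0.0001, -0.8772], [0.8772, -0.0001, 0.4802], [-0.0001, -1.0, 0.0001]], 'wrist_force': [-1.4699, -0.2256, -2.7657], 'torque': [0.0071, 0.3204, -0.075], 'opening': 0.0329}
```

View pics/w10c.png

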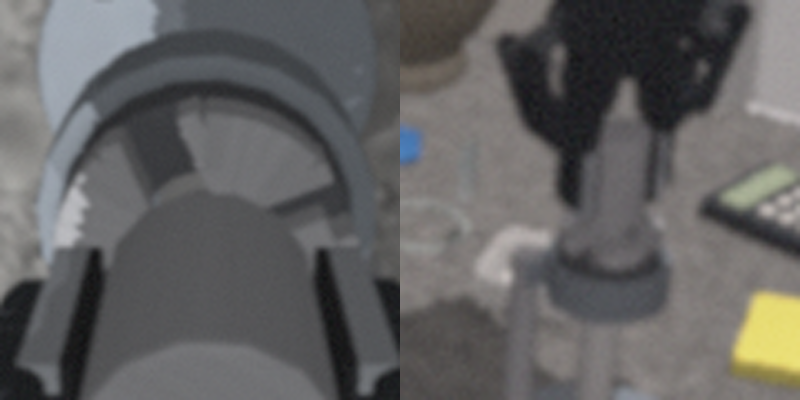

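At 3 mm past the expected bar contact there is still no load, so the bar is entering the notch. I continue.

jog_arm([
  {"slide": [-0.02,0.05,0.05],"spin": 0},
  {"slide": [-0.02,0.1,0.05],"spin": 0},
  {"slide": [-0.02,0.15,0.05],"spin": 0},
  {"slide": [-0.02,0.2,0.05],"spin": 0},
  {"slide": [-0.02,0.25,0.05],"spin": 0},
  {"slide": [-0.02,0.3,0.05],"spin": 0},
  {"slide": [-0.02,0.35,0.05],"spin": 0},
  {"slide": [-0.02,0.4,0.05],"spin": 0},
  {"slide": [-0.02,0.45,0.05],"spin": 0},
  {"slide": [-0.02,0.45,0.05],"spin": 0},
])

```text
clock: 17.4
position: [0.4777, -0.1976, 0.1407]
tool_rot: [[0.48, -0.0, -0.877], [0.877, -0.0, 0.48], [-0.0, -1.0, 0.0]]
wrist_force: [0.8, 0.2, -3.0]
opening: 0.0329
```

Run:
```python
from h import *
s=ctrl.get_state();print({k:np.round(v,4).tolist() for k,v in s.items() if k in('clock','position','tool_rot','wrist_force','torque','opening')})
p=ctrl.get_image('wrist');save('w11',p)
q=ctrl.get_image('scene');save('s11',q)
b=cv2.imread('pics/w11.png');a=cv2.imread('pics/s11.png')
cv2.imwrite('pics/w11c.png',np.hstack([cv2.resize(b[180:300,220:340],(400,400),interpolation=2),cv2.resize(a[110:200,305:395],(400,400),interpolation=2)]))
```

```text
{'clock': 17.4, 'position': [0.4777, -0.1976, 0.1407], 'tool_rot': [[0.4801, -0.0001, -0.8772], [0.8772, -0.0, 0.4801], [-0.0001, -1.0, 0.0001]], 'wrist_force': [0.8053, 0.2198, -2.9605], 'torque': [0.0034, 0.0073, -0.0385], 'opening': 0.0329}
```

View pics/w11c.png

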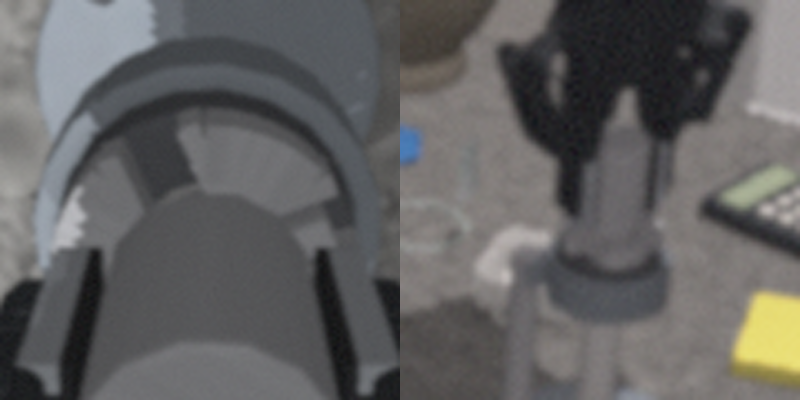

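jog_arm([
  {"slide": [0,0.03,0],"spin": 0},
  {"slide": [0,0.06,0],"spin": 0},
  {"slide": [0,0.09,0],"spin": 0},
  {"slide": [0,0.12,0],"spin": 0},
  {"slide": [0,0.15,0],"spin": 0},
  {"slide": [0,0.18,0],"spin": 0},
  {"slide": [0,0.2,0],"spin": 0},
  {"slide": [0,0.2,0],"spin": 0},
  {"slide": [0,0.2,0],"spin": 0},
  {"slide": [0,0.2,0],"spin": 0},
])

```text
clock: 18.5
position: [0.4778, -0.1978, 0.1389]
tool_rot: [[0.48, 0.0, -0.877], [0.877, -0.0, 0.48], [-0.0, -1.0, -0.0]]
wrist_force: [-1.3, 0.5, 3.8]
opening: 0.0329
```

Contact of about 6.5 N at TCP z ≈ 0.140, which is where the seated head was predicted (bar-on-collar would have been 0.148). I ease off and release.

jog_arm([
  {"slide": [0,-0.08,0],"spin": 0},
  {"slide": [0,-0.12,0],"spin": 0},
  {"slide": [0,-0.12,0],"spin": 0},
  {"slide": [0,-0.12,0],"spin": 0},
  {"slide": [0,-0.12,0],"spin": 0},
  {"slide": [0,-0.12,0],"spin": 0},
  {"slide": [0,-0.12,0],"spin": 0},
  {"slide": [0,-0.12,0],"spin": 0},
  {"slide": [0,-0.12,0],"spin": 0},
  {"slide": [0,-0.12,0],"spin": 0},
])

```text
clock: 19.5
position: [0.4778, -0.1977, 0.14]
tool_rot: [[0.48, 0.0, -0.877], [0.877, -0.0, 0.48], [-0.0, -1.0, -0.0]]
wrist_force: [-0.1, 0.4, 2.3]
opening: 0.0328
```

jog_arm([
  {"slide": [0,0,0],"spin": 0},
  {"slide": [0,0,0],"spin": 0},
  {"slide": [0,0,0],"spin": 0},
  {"slide": [0,0,0],"spin": 0},
  {"slide": [0,0,0],"spin": 0},
  {"slide": [0,0,0],"spin": 0},
  {"slide": [0,0,0],"spin": 0},
  {"slide": [0,0,0],"spin": 0},
  {"slide": [0,0,0],"spin": 0},
  {"slide": [0,0,0],"spin": 0},
], fingers=7)

```text
clock: 20.5
position: [0.4777, -0.1977, 0.14]
tool_rot: [[0.48, 0.0, -0.877], [0.877, -0.0, 0.48], [-0.0, -1.0, -0.0]]
wrist_force: [0.7, 0.1, -0.4]
opening: 0.0698
```

Run:
```python
from h import *
s=ctrl.get_state();print({k:np.round(v,4).tolist() for k,v in s.items() if k in('clock','position','tool_rot','wrist_force','torque','opening')})
p=ctrl.get_image('wrist');save('w12',p)
q=ctrl.get_image('scene');save('s12',q)
b=cv2.imread('pics/w12.png');a=cv2.imread('pics/s12.png')
cv2.imwrite('pics/w12c.png',np.hstack([cv2.resize(b[180:360,200:380],(400,400),interpolation=2),cv2.resize(a[110:200,305:395],(400,400),interpolation=2)]))
```

```text
{'clock': 20.5, 'position': [0.4777, -0.1977, 0.14], 'tool_rot': [[0.4802, 0.0001, -0.8772], [0.8772, -0.0001, 0.4802], [-0.0001, -1.0, -0.0001]], 'wrist_force': [0.7039, 0.0634, -0.4016], 'torque': [-0.0532, 0.0036, -0.0169], 'opening': 0.0698}
```

View pics/w12c.png

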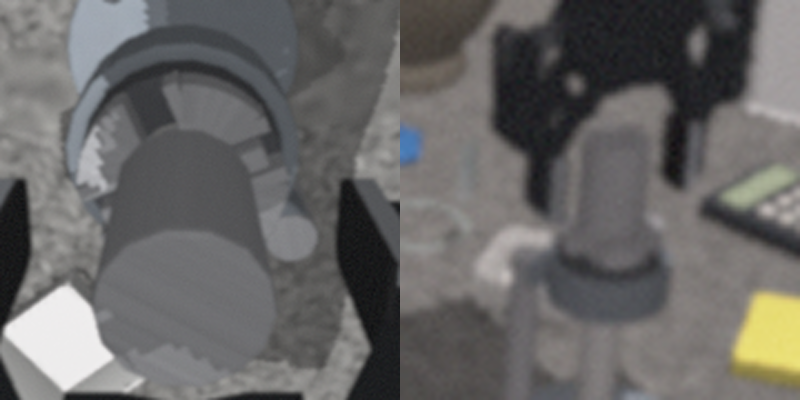

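Released; the bar end sits inside the right-hand notch at collar level. Next I raise the arm straight up and check from above.

jog_arm([
  {"slide": [0,-1,0],"spin": 0},
  {"slide": [0,-2,0],"spin": 0},
  {"slide": [0,-4,0],"spin": 0},
  {"slide": [0,-6,0],"spin": 0},
  {"slide": [0,-8,0],"spin": 0},
  {"slide": [0,-10,0],"spin": 0},
  {"slide": [0,-12,0],"spin": 0},
  {"slide": [0,-14,0],"spin": 0},
  {"slide": [0,-14,-3],"spin": 0},
  {"slide": [0,-14,-3],"spin": 0},
])

```text
clock: 21.6
position: [0.5066, -0.2137, 0.2814]
tool_rot: [[0.48, 0.004, -0.877], [0.877, -0.002, 0.48], [-0.0, -1.0, -0.005]]
wrist_force: [-0.7, 0.4, -0.2]
opening: 0.07
```

Run:
```python
from h import *
p=ctrl.get_image('top')
s=ctrl.get_state();print({k:np.round(v,4).tolist() for k,v in s.items() if k in('clock','position','wrist_force','opening')})
p=ctrl.get_image('wrist');save('w13',p)
q=ctrl.get_image('scene');save('s13',q)
T,K=towc(p,s),p['mtx'];np.savez('w13.npz',im=p['image'],T=T,K=K)
def pr(P,T,K):
    r=(np.atleast_2d(P)-T[:3,3])@T[:3,:3]@np.array(K).T;return (r[:,:2]/r[:,2:])
print('pred head top centre home/8mm high', pr([[.478,-.198,.183],[.478,-.198,.191]],T,K), pr([[.478,-.198,.183],[.478,-.198,.191]],towc(q),q['mtx']))
for t in ['tamper','bottle','jar']: spots(q,t);spots(p,t,s)
b=cv2.imread('pics/w13.png');a=cv2.imread('pics/s13.png')
cv2.imwrite('pics/w13c.png',np.hstack([cv2.resize(b[130:250,220:340],(400,400),interpolation=2),cv2.resize(a[110:200,305:395],(400,400),interpolation=2)]))
```

```text
{'clock': 21.65, 'position': [0.5051, -0.2128, 0.2808], 'wrist_force': [-0.4868, -0.0607, 0.7794], 'opening': 0.0699}
pred head top centre home/8mm high [[281.78857723 176.8717292 ]
 [281.77360729 178.64480223]] [[353.38785151 140.96827833]
 [353.67369575 137.67387362]]
tamper 0.91 [0.4078 0.2314 0.1285] [265. 281.]
tamper 0.71 [ 0.4747 -0.1854  0.1513] [351. 156.]
tamper 0.69 [0.5685 0.1555 0.0818] [221. 245.]
tamper 0.57 [ 0.5863 -0.0016  0.0609] [262. 213.]
tamper 0.69 [ 0.4765 -0.1949  0.1858] [284. 174.]
tamper 0.44 [0.5664 0.1431 0.0144] [551.  86.]
bottle 0.96 [ 0.5817 -0.0054  0.0585] [264. 214.]
bottle 0.82 [ 0.5837 -0.0322  0.0775] [450. 172.]
jar 0.96 [0.4553 0.0152 0.0661] [309. 236.]
jar 0.75 [ 0.4715 -0.0176  0.0708] [425.  74.]
```

View pics/w13c.png

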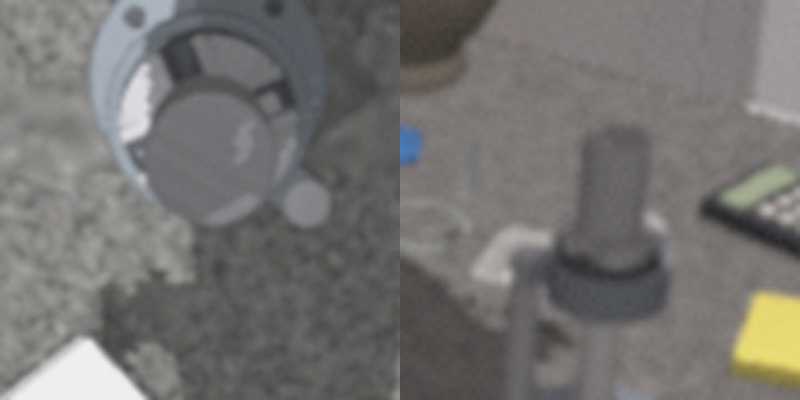

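View pics/s13.png

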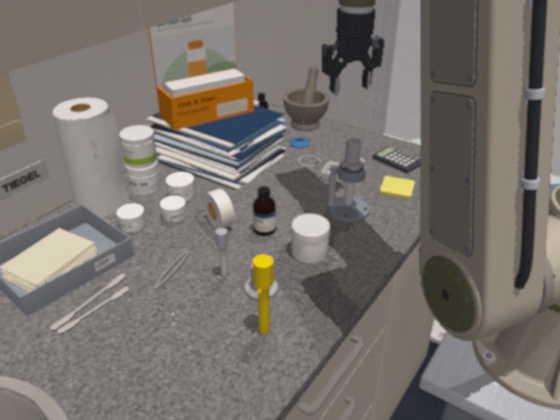

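The tamper stands upright, and the bar end is in the right-hand notch (wrist crop px (270,100)). Head top centre measures at wrist px row ≈ 175 (home predicts 177, 8 mm high predicts 179). Bottle and jar are where they were. Handing in.

```bash
python3 -c "
from bench import ctrl
print(ctrl.hand_in(), ctrl.get_state()['clock'])"
```

```text
the job is handed in; nothing more can be done
the job is handed in; nothing more can be done
```

I lifted the large steel-headed tamper out of the draining cup and lowered it handle-first through the ring. I then released it and handed the job in at about 22 s. I had measured the collar's notches by eye at -5.9° and turned the tamper to match before lowering. The bar dropped straight in, so no turning was needed on the ring.

- **Seating:** The bar height passed the point where it would have ridden on the collar (TCP 0.148 m) without any load. The head then met the ring at about 0.140 m, where I expected it to sit home. The contact force at the end of that step was about 6.5 N; I did not log the force continuously.
- **After release:** The wrist and scene pictures show the tamper upright and centred, with the bar end in a notch. The arm is clear of everything.
- **Bottle and jar:** Both are still standing where they were. The readings from the scene camera moved by about 6 mm or less for the bottle's position and less for the jar's, which is near the detector's error.
- **Weakest check:** The head's height in the pictures agrees with fully home, but they cannot separate home from 8 mm high with certainty. The force and depth readings are the stronger evidence. `hand_in` gave no verdict.

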